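# Lower the inspection camera by one hole

### The arm

A 6-joint arm with a two-finger parallel gripper is mounted at the origin on the work surface. World frame = base frame: x ahead of the robot, y to its left, z up, the work surface at z = 0. Lengths are in m, angles in rad, forces in N, time in s.
With the tool pointing down it reaches from about 0.375 to 0.975 m from the base axis. Payload 3.8 kg.
Tool frame: the origin (TCP) lies midway between the tips of the shut fingers; the grasp point (between the pads) lies 19 mm behind it (pinch_z is the distance from the TCP to the grasp point, in m); z points along the fingers, y is the direction in which the jaws open and shut (so a half turn about z gives the same grasp; the last joint's range is limited). The gripper opens to 88 mm and grips with 3 to 60 N. Pads are 18 mm wide; open, the fingers measure 123 mm over their backs; the gripper's body (75 mm by 187 mm) begins 45 mm behind the grasp point.
Start: joints at [-1.264, 0.264, 1.604, -0, 1.274, -0.037], TCP at [0.228, -0.635, 0.209] pointing down, gripper open.
Joint ranges: [-2.63, 2.63], [-0.94, 2.18], [0.31, 2.57], [-1.31, 4.45], [0, 2.66], [-2.55, 2.55]. Speed limits (rad/s): [2.57, 2.57, 3.14, 3.14, 3.14, 3.14].

### API

Orientations are given as a rotation vector (axis times angle).
In Python, from bench import * gives the robot as it stands.
- The arm moves only by the tool apply_moves, never from a script. Its argument "increments" is a list of rows, each an object with "jaw": the finger opening in m, from 0 to 0.0881; "linear": the shift along the world's x, y, z in m, a list of three; "yaw": the turn about the world's z in degrees. In form: [{"jaw": jaw, "linear": [dx, dy, dz], "yaw": yaw}, ...]. A call has 1 to 5 rows; each row is the pose to reach, as a shift and turn from the pose commanded when the call began; what a row does not reach only later rows make up. A row lasts 1/10 s, in which the tool goes at most 50 mm and 8.59 degrees, less where a joint would pass 70% of its speed; a pose out of reach is approached as far as the arm can. A call with a gripper value outside its range is refused whole. The fingers move at their own pace and stop on an object; the grip force is fixed at half the most. Time passes only in rows, so rows that repeat a pose let the fingers close. It gives the time, the measured TCP pose, the force and the opening at its end, in the units of the state.
- get_state(): the state, without advancing time (a new reading comes with each control period).
- grab_frame(name): name is "side" or "top"; returns (picture, depth): 480x640x3 uint8, blue, green, red; 480x640 float32, m along the optical axis (not along the pixel's ray), 0 where there is no reading.
- get_calibration(name): a dict with "intrinsics" (3x3 intrinsics, pixels), "R" (3x3) and "t" (3): a world point X has camera coordinates R X + t. Camera axes: x right, y down, z forward; pixel columns grow to the right and rows downward; lengths in m; the calibration is good to about 2 mm. A picture is of the moment at which its call begins. get_calibration takes no time and is no camera call.
- hand_in(): hands the job in, once; it reports no verdict.
The state is a dict: "time": time; "qpos": joint angles; "joint_vel": joint speeds; "tau": joint torques, N m; "tool_pos": TCP position; "tool_rot": TCP orientation; "wrist_force": force on the tool from outside, world axes, zero at the start; "moment": the same for the moment, N m; "opening": finger opening in m.
Only numpy, scipy, OpenCV 4.12 (cv2) and the standard library are available. Lean on these libraries where they do the work, as an engineer would, in place of code of your own. Each camera call takes 0.05 s, during which the arm holds its last target. There are 200 camera calls.

### The job

Lower the inspection camera over the circuit board by exactly one hole: squeeze in the red sprung button on its telescoping tube, slide the tube down off its present hole, let the button go and press the tube on down until the button springs out again in the next hole. Be gentle with the thin-walled tube: squeeze it with no more than about 20 N and press on its cap with no more than about 20 N. Do not shift the circuit board, the screwdriver or the jar, and let go at the end.

Things in the scene. Friction and masses are not known exactly. Their poses are not given: they have to be found in the camera images.
- stand: Camera stand bolted to the bench: white base plate 170 x 250 x 12 mm, upright 18 mm square steel post (top at 205 mm). Origin at bench height on the post's axis; z up; the button looks along +x; the camera (38 mm wide) hangs on an arm 125 mm to +y. Tube and button count as part of the stand.
- cap: Flat black rubber cap (gives 4 mm at 12 N), 21 mm square, 10 mm thick, on the sliding tube; origin at the centre of its top face, 271 mm above the bench at the start; axes as the stand's. The tube is a 24 mm square aluminium sleeve, 126 mm long with cap, sliding down over the post. Its faces are clear, but for the button, down to the arm's 32 mm square clamp 97 mm below the origin. Nothing stands above it.
- button_face (a point): Centre of the outer face of the red round button, 14 mm across, on the tube's +x face, 42 mm below the cap's top; it stands 6 mm proud of the tube when out and moves with the tube. The plain opposite face of the tube is 30 mm behind this point when the button is out.
- tube (a joint): How far the tube is lowered, m: 0 at its present hole (play 1 mm). The next hole is 18 to 32 mm lower, hidden in the tube: find it by feel; the one 25 mm further down is wrong. Tube and camera weigh 0.2 to 0.33 kg; friction of 5 N holds them where they are left, so pushing down with 2 to 6 N slides them, button pressed or let go between holes. In a hole the let-go catch stops the tube dead.
- button (a joint): How far the button is pressed in, m: 0 out (caught in a hole), 0.005 right in. Its spring takes 4 N to start and 8 N right in; the catch leaves the hole at about 0.0035. Let go between two holes it stays about 0.0035 in, as its catch rubs on the post, and springs out by itself at the next hole.
- board: Loose green circuit board, 90 x 70 mm, up to 12 mm high with its parts, lying on the base plate under the camera; origin under its centre. Leave it alone.
- screwdriver: Loose screwdriver lying on the bench just beyond the base plate, about 200 mm long, along its x. Leave it alone.
- jar: Small loose jar with a blue cap, 48 mm across, 55 mm high, standing on the bench on the stand's -y side; origin under its centre. Leave it alone.

How it is judged:
By the outcome, as a careful person would: the job done as asked, in the order asked, and still so for the second after the job is handed in, with the robot touching nothing.
It also fails if it takes over 38 s, if anything falls off the work surface, if the arm or the gripper's body presses on something with over 40 N, if the wrist force passes 120 N, or if a joint passes its speed limit or range.

## Working session

There is one attempt and no reset: what is moved stays moved. The work goes in short steps, Python scripts to look and compute and a tool call to move; the robot and the scene stay as the last step left them, time stands still between calls to the robot, and variables do not carry over. Pictures are saved under pics/ and viewed, about 8 in all and at most 12, crops included, and the job is handed in when it is done.

Besides the shell and the picture viewer there is one more tool, called as a command line: name --argument value ..., lists and objects as JSON in quotes. apply_moves: Moves the arm, as the interface text tells. Its arguments: {"type":"object","properties":{"increments":{"type":"array","items":{"type":"object","properties":{"jaw":{"type":"number"},"linear":{"type":"array","items":{"type":"number"}},"yaw":{"type":"number"}}}}},"required":["increments"]}

```bash
mkdir -p pics; ls; cat > h.py <<'E'
from bench import *
import numpy as np, cv2
def snap(n,f):
    p,d=grab_frame(n); cv2.imwrite(f'pics/{f}.png',p); np.save(f'pics/{f}.npy',d); return p,d
def world(n,u,v,z):
    c=get_calibration(n);K,R,t=[np.array(c[k]) for k in("intrinsics","R","t")]
    return R.T@(z*np.linalg.inv(K)@[u,v,1]-t.ravel())
def proj(n,X):
    c=get_calibration(n);K,R,t=[np.array(c[k]) for k in("intrinsics","R","t")]
    q=K@(R@np.array(X)+t.ravel());return q[:2]/q[2]
E
python3 - <<'E'
from h import *
a,_=snap("side","s0");b,_=snap("top","t0")
print(get_state())
for n in("side","top"):
    c=get_calibration(n);print(n,-np.array(c["R"]).T@np.array(c["t"]).ravel(),np.array(c["R"])[2])
E
```

```text
pics
{'time': 0.1, 'qpos': array([-1.26391888e+00,  2.64690003e-01,  1.60521528e+00,  1.83859237e-05,
        1.27371520e+00, -3.69137155e-02]), 'joint_vel': array([-4.75263810e-04, -3.68326043e-04, -4.99856413e-03,  1.00306098e-03,
       -4.62391701e-05,  5.25383555e-04]), 'tau': array([-1.32345299e-04, -5.03620720e+01, -3.58071578e+01,  7.31247012e-02,
        2.33001489e-02, -8.09947301e-05]), 'tool_pos': array([ 0.22729912, -0.63483627,  0.20731633]), 'tool_rot': array([-3.09331211e+00, -5.37017905e-01,  4.01042584e-04]), 'wrist_force': array([-0.5724636 ,  0.1792326 , -0.66825471]), 'moment': array([ 0.01607559,  0.02725794, -0.01230083]), 'opening': 0.0880623679345957}
side [0.43604497 0.50768913 0.71565028] [ 0.23359714 -0.68406978 -0.69099994]
top [ 0.45368625 -0.04134316  0.92346832] [ 0.19835364  0.02757992 -0.97974241]
```

View pics/s0.png

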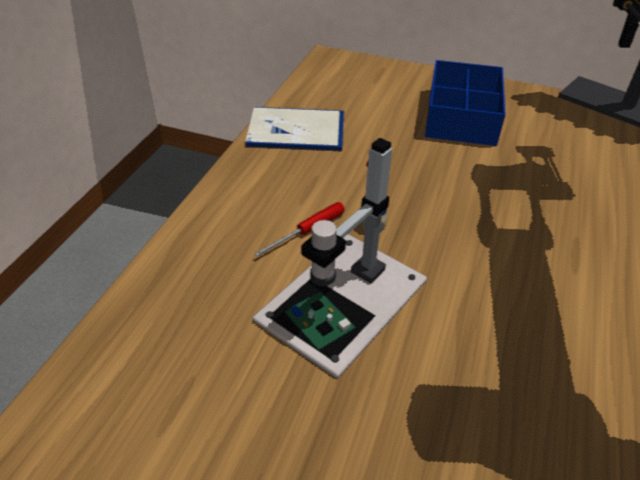

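View pics/t0.png

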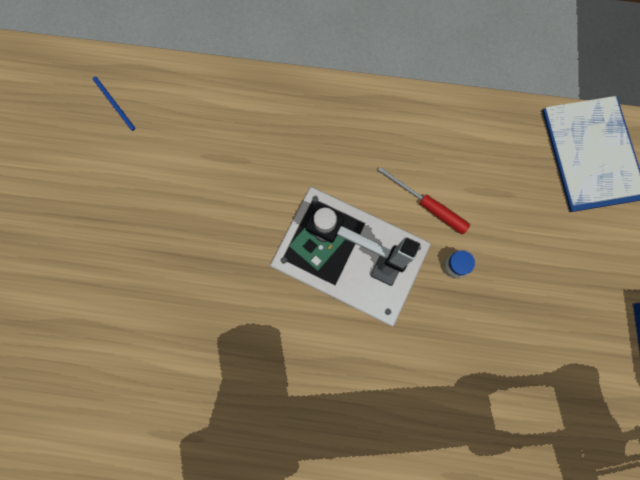

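The side view shows the stand with its cap at (381,145), the camera at (323,250) and the button side on the left near (370,160). The top view has the cap at (410,246), the jar at (461,263) and the screwdriver at (425,200). I'll enlarge both for measuring.

```bash
python3 - <<'E'
from h import *
a=cv2.imread('pics/s0.png')[130:280,290:430];b=cv2.imread('pics/t0.png')[180:340,260:480]
A=cv2.resize(a,None,fx=4,fy=4,interpolation=2)[:600,:400*1]
A=cv2.resize(a[:,50:120],None,fx=4,fy=4,interpolation=2); B=cv2.resize(b[40:130,100:220],None,fx=4,fy=4,interpolation=2)
o=np.zeros((600,780,3),np.uint8);o[:A.shape[0],:280]=A;o[:360,290:770]=B
cv2.imwrite('pics/c0.png',o)
dt=np.load('pics/t0.npy')
# high points in top view
c=get_calibration("top");K,R,t=[np.array(c[k]) for k in("intrinsics","R","t")]
v,u=np.mgrid[180:340,260:480];z=dt[180:340,260:480]
P=(np.linalg.inv(K)@np.stack([u.ravel()*z.ravel(),v.ravel()*z.ravel(),z.ravel()]))
W=(R.T@(P-t.reshape(3,1))).T
def rect(m,n):
    p=W[m].astype(np.float32); r=cv2.minAreaRect((p[:,:2]*1000).astype(np.float32)); print(n,len(p),r,p[:,2].mean(),p.mean(0))
rect((W[:,2]>.262)&(W[:,2]<.28),'cap')
rect((W[:,2]>.007)&(W[:,2]<.017),'plate')
rect((W[:,2]>.045)&(W[:,2]<.062)&(W[:,1]<W[:,1].mean()-.0)&(u.ravel()>440),'jar')
E
```

```text
cap 262 ((581.1492919921875, -146.32936096191406), (21.067562103271484, 21.379669189453125), 71.77786254882812) 0.26979044 [ 0.58041155 -0.14580964  0.2697905 ]
plate 9548 ((641.5572509765625, -93.27194213867188), (388.0841369628906, 250.44967651367188), 71.45018768310547) 0.011864188 [ 0.59650683 -0.07975021  0.0118642 ]
jar 499 ((607.7606811523438, -273.0107116699219), (42.15990447998047, 42.254146575927734), 56.10221481323242) 0.05438221 [ 0.60732037 -0.27258816  0.05438219]
```

View pics/c0.png

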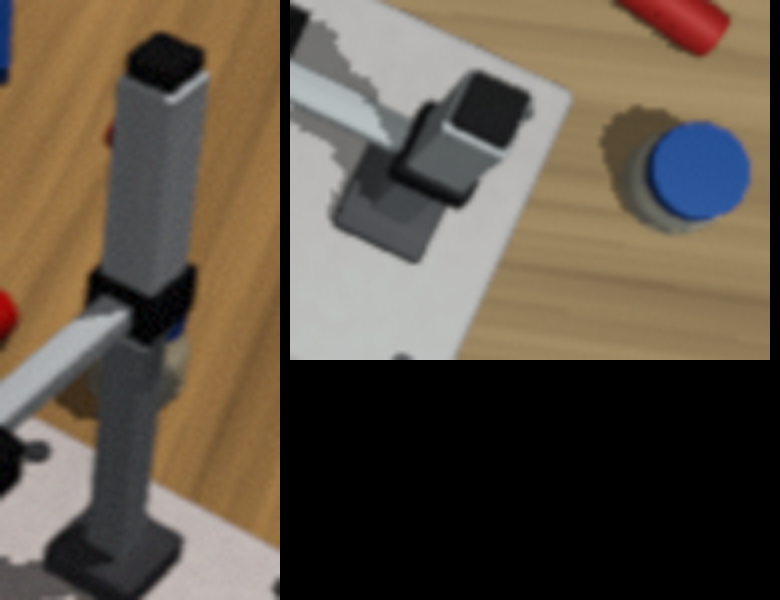

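The crop shows the button as a small red patch on the tube's left edge at side pixel (368,163). It faces away from the robot, towards the screwdriver. I'll check the predicted geometry against the side view.

```bash
python3 - <<'E'
from h import *
from scipy.spatial.transform import Rotation as Ro
a=np.radians(-18.4);ex=np.array([np.cos(a),np.sin(a),0]);ey=np.array([-ex[1],ex[0],0])
C=np.array([.5811,-.1463,.271])
print('button',proj("side",C+.017*ex-[0,0,.042]))
for sx in(-1,1):
  for sy in(-1,1): print(sx,sy,proj("side",C+.0105*(sx*ex+sy*ey)),proj("top",C+.0105*(sx*ex+sy*ey)))
print('cam',proj("top",C+.125*ey-[0,0,.1]))
s=get_state();R=Ro.from_rotvec(s['tool_rot']).as_matrix();print(R[:,1],np.degrees(np.arctan2(R[1,1],R[0,1])))
E
```

```text
button [368.09352396 161.44505963]
-1 -1 [390.97141426 140.61298159] [414.15140956 256.80559972]
-1 1 [382.43813667 147.32482315] [399.53927938 249.88064759]
1 -1 [378.38719307 135.16276493] [420.57928016 242.64615025]
1 1 [369.76035733 141.71257508] [406.03201408 235.80021626]
cam [323.9147171  222.13970874]
[ 0.33705314 -0.94148345 -0.0020258 ] -70.30252116899271
```

apply_moves --increments '[{"jaw":0.088,"linear":[0,0,0.05],"yaw":0},{"jaw":0.088,"linear":[0,0,0.1],"yaw":0},{"jaw":0.088,"linear":[0,0,0.15],"yaw":0},{"jaw":0.088,"linear":[0.03,0.04,0.16],"yaw":6},{"jaw":0.088,"linear":[0.06,0.08,0.16],"yaw":12}]'

```text
time: 0.6
tool_pos: [0.2873, -0.5575, 0.3721]
tool_rot: [3.016, 0.858, 0.002]
wrist_force: [1.1, -0.4, -0.3]
opening: 0.088
```

apply_moves --increments '[{"jaw":0.088,"linear":[0.025,0.035,0],"yaw":4},{"jaw":0.088,"linear":[0.05,0.07,0],"yaw":8},{"jaw":0.088,"linear":[0.075,0.105,0],"yaw":12},{"jaw":0.088,"linear":[0.1,0.14,0],"yaw":16},{"jaw":0.088,"linear":[0.125,0.175,0],"yaw":20}]'

```text
time: 1.1
tool_pos: [0.4125, -0.3795, 0.368]
tool_rot: [-2.825, -1.373, 0.0]
wrist_force: [1.0, -0.9, -0.0]
opening: 0.0882
```

apply_moves --increments '[{"jaw":0.088,"linear":[0.035,0.048,0],"yaw":4},{"jaw":0.088,"linear":[0.07,0.096,0],"yaw":8},{"jaw":0.088,"linear":[0.105,0.144,0],"yaw":12},{"jaw":0.088,"linear":[0.14,0.192,0],"yaw":16},{"jaw":0.088,"linear":[0.168,0.233,0],"yaw":19.8}]'

```text
time: 1.6
tool_pos: [0.5592, -0.1769, 0.368]
tool_rot: [-2.547, -1.839, 0.001]
wrist_force: [-0.4, -1.6, -0.6]
opening: 0.0879
```

apply_moves --increments '[{"jaw":0.06,"linear":[0,0,0]},{"jaw":0.06,"linear":[0,0,0]},{"jaw":0.06,"linear":[0,0,0]},{"jaw":0.06,"linear":[0,0,0]}]'

```text
invalid input at $.increments[0]: expected keys jaw, linear, yaw
```

```bash
python3 - <<'E'
from h import *
from scipy.spatial.transform import Rotation as Ro
s=get_state();R=Ro.from_rotvec(s['tool_rot']).as_matrix();print(s['time'],s['tool_pos'],np.degrees(np.arctan2(R[1,1],R[0,1])),R[:,2],s['wrist_force'],s['opening'],s['qpos'])
a,_=snap("side","s1");b,_=snap("top","t1")
o=np.hstack([cv2.resize(a[60:240,290:450],None,fx=2.5,fy=2.5),cv2.resize(b[160:340,320:480],None,fx=2.5,fy=2.5)])
cv2.imwrite('pics/c1.png',o)
E
```

```text
1.6 [ 0.55916066 -0.17686375  0.368047  ] -18.342510598914348 [-5.51765875e-04  4.15695939e-05 -9.99999847e-01] [-0.40757289 -1.60385566 -0.61733179] 0.08787131718828603 [-3.48721062e-01  4.00122113e-02  1.57224860e+00 -1.49594021e-04
  1.52986460e+00 -2.85777338e-02]
```

View pics/c1.png

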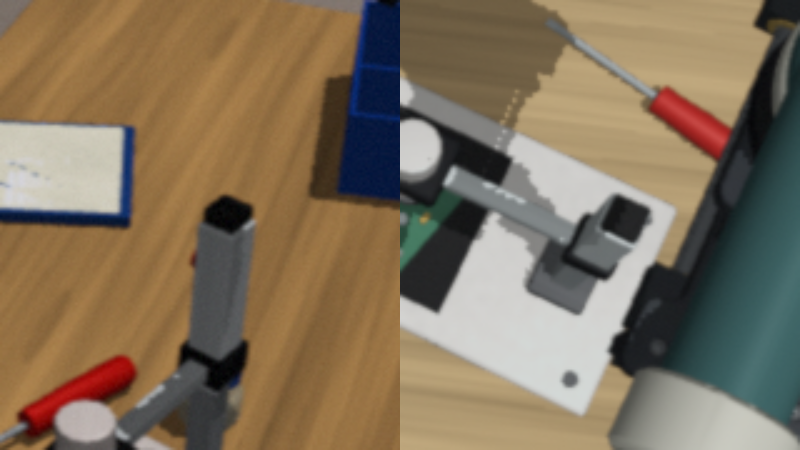

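apply_moves --increments '[{"jaw":0.06,"linear":[0,0,0],"yaw":0},{"jaw":0.06,"linear":[0,0,0],"yaw":0},{"jaw":0.06,"linear":[0,0,0],"yaw":0},{"jaw":0.06,"linear":[0,0,0],"yaw":0}]'

```text
time: 2.1
tool_pos: [0.5578, -0.1801, 0.3686]
tool_rot: [2.552, 1.832, -0.0]
wrist_force: [0.0, -0.4, 0.8]
opening: 0.0606
```

```bash
python3 - <<'E'
from h import *
from scipy.spatial.transform import Rotation as Ro
s=get_state();R=Ro.from_rotvec(s['tool_rot']).as_matrix();print(s['time'],s['tool_pos'],np.degrees(np.arctan2(R[1,1],R[0,1])),s['wrist_force'],s['opening'])
a,_=snap("side","s2");b,_=snap("top","t2")
p=s['tool_pos']
for k in(-1,0,1):
  print([proj(n,p+k*.030*R[:,1]) for n in("side","top")])
o=np.hstack([cv2.resize(a[0:240,260:500],None,fx=1.6,fy=1.6),cv2.resize(b[140:380,320:560],None,fx=1.6,fy=1.6)])
cv2.imwrite('pics/c2.png',o)
E
```

```text
2.1 [ 0.55783718 -0.18012487  0.36863607] -18.640770049553886 [ 0.024926   -0.40152399  0.7921189 ] 0.06057717657204296
[array([431.55829819,  74.60131485]), array([443.23210098, 279.80027613])]
[array([411.4405197 ,  67.31243164]), array([453.9141578 , 255.71350051])]
[array([392.02886811,  60.27938564]), array([464.39347257, 232.08388424])]
```

View pics/c2.png

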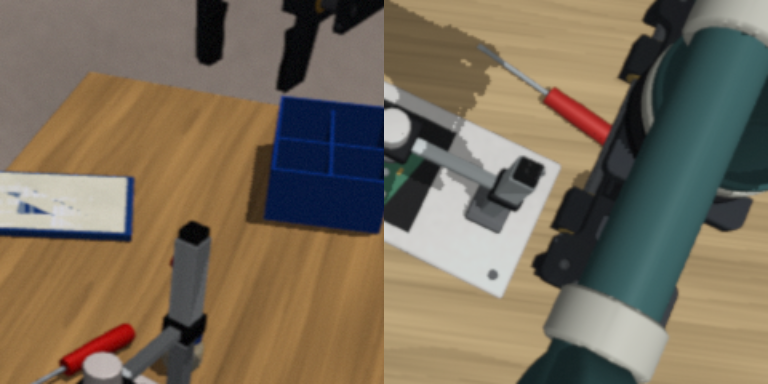

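```bash
python3 - <<'E'
from h import *
d=np.load('pics/s2.npy')
a=np.radians(-18.64);ex=np.array([np.cos(a),np.sin(a)]);ey=np.array([-ex[1],ex[0]])
T=np.array([.5578,-.1801]);C=np.array([.5811,-.1463])
for n,(u0,u1) in dict(L=(380,402),R=(430,450)).items():
  pts=[]
  for v in range(20,75):
    for u in range(u0,u1):
      if 0<d[v,u]<1.0:
        w=world("side",u,v,d[v,u]); pts.append([*(ex@(w[:2]-T),ey@(w[:2]-T))[0:2],w[2]] if 0 else [ex@(w[:2]-T),ey@(w[:2]-T),w[2]])
  p=np.array(pts)*1000; print(n,len(p),p.min(0),p.max(0)); q=p[p[:,2]<p[:,2].min()+8]; print(q.mean(0),q.min(0),q.max(0))
# side view cap
v,u=np.mgrid[130:160,365:398]
p=np.array([world("side",x,y,d[y,x]) for x,y in zip(u.ravel(),v.ravel())]); m=p[:,2]>.262
m&=p[:,2]<.29
q=p[m]; print(m.sum(),q.mean(0),np.sort(q[:,2])[-5:],cv2.minAreaRect((q[q[:,2]>.267][:,:2]*1000).astype(np.float32)))
E
```

```text
L 337 [ 28.6760896  -11.35411632 397.29131555] [ 44.42144479  11.32009587 424.24614744]
[ 33.13348941   3.70005158 401.52926185] [ 28.92125555 -11.35411632 397.29131555] [ 42.31911535  10.8465681  405.23951618]
R 496 [-47.4828326   -6.02980202 396.80700526] [-30.01950119  11.82675474 445.86147795]
[-38.02075263   6.80473461 401.64168262] [-45.35949792  -5.64770093 396.80700526] [-30.31321563  10.29627634 404.65859214]
206 [ 0.57852913 -0.14264247  0.2678794 ] [0.27086309 0.27115933 0.27123677 0.27142134 0.27146865] ((578.9012451171875, -144.85379028320312), (22.431690216064453, 21.931232452392578), 67.85885620117188)
```

apply_moves --increments '[{"jaw":0.026,"linear":[0.012,0.017,0],"yaw":0.2},{"jaw":0.026,"linear":[0.023,0.034,0],"yaw":0.2},{"jaw":0.026,"linear":[0.023,0.034,0],"yaw":0.2},{"jaw":0.026,"linear":[0.023,0.034,0],"yaw":0.2},{"jaw":0.026,"linear":[0.023,0.034,0],"yaw":0.2}]'

```text
time: 2.7
tool_pos: [0.5811, -0.1455, 0.3686]
tool_rot: [2.547, 1.839, -0.001]
wrist_force: [-0.8, 1.0, 0.3]
opening: 0.026
```

```bash
cat > m.py <<'E'
from h import *
import sys
def run(name):
  s=get_state();print(s['time'],s['tool_pos'],s['wrist_force'],s['opening'])
  im,d=snap("side",name)
  a=np.radians(-18.4);ex=np.array([np.cos(a),np.sin(a)]);ey=np.array([-ex[1],ex[0]]);T=s['tool_pos']
  c=get_calibration("side");K,R,t=[np.array(c[k]) for k in("intrinsics","R","t")]
  v,u=np.mgrid[0:200,300:480];z=d[0:200,300:480]
  W=(R.T@(np.linalg.inv(K)@np.stack([u.ravel()*z.ravel(),v.ravel()*z.ravel(),z.ravel()])-t.reshape(3,1))).T
  w=W-T; w=np.c_[w[:,:2]@ex,w[:,:2]@ey,w[:,2]]*1000
  m=(z.ravel()>0)&(abs(w[:,0])<110)&(abs(w[:,1])<50)
  return im,w[m],W[m],T
if __name__=="__main__":
  im,w,W,T=run(sys.argv[1])
  for lo in range(-130,110,6):
    q=w[(w[:,2]>=lo)&(w[:,2]<lo+6)]
    if len(q): print(lo,len(q),'ex',np.percentile(q[:,0],[2,25,50,75,98]).round(1),'ey',np.percentile(q[:,1],[2,98]).round(1))
E
python3 m.py s3
```

```text
2.7 [ 0.58109233 -0.14554077  0.36857801] [-0.77065989  1.01189512  0.30273703] 0.025990765166517826
-130 82 ex [-14.1 -13.2  -9.8  -0.5   8.8] ey [-10.9  12.1]
-124 82 ex [-14.  -12.9  -7.2   1.5   9.4] ey [-11.2  12.2]
-118 78 ex [-13.9 -13.1  -8.1   1.4   9.8] ey [-10.2  11.8]
-112 99 ex [-13.7 -12.1  -8.3   0.5   8.7] ey [-11.1  11.4]
-106 83 ex [-12.4 -11.3  -8.2   1.2   7.7] ey [-11.3  10. ]
-100 113 ex [-11.1  -6.9  -2.1   2.5   7.8] ey [-9.7  9.3]
26 54 ex [-23.1 -15.1  12.8  16.7  21.7] ey [-9.4  9.4]
32 154 ex [-27.8 -23.8  11.8  14.3  25.2] ey [-9.6 10.8]
38 172 ex [-28.4 -26.   12.2  14.1  25.4] ey [-9.9 11.1]
44 181 ex [-29.1 -25.5  12.   15.2  26.1] ey [-9.5 10.7]
50 185 ex [-29.7 -26.7  12.2  15.   26.2] ey [-10.1  10.6]
56 179 ex [-30.  -28.  -15.6  16.2  27. ] ey [-9.9 10.3]
62 191 ex [-30.9 -28.1 -14.5  16.8  27.7] ey [-9.2 10.8]
68 231 ex [-31.5 -26.   11.9  16.4  27.9] ey [-9.2 11.2]
74 193 ex [-31.9 -29.8  15.3  20.4  28.2] ey [-10.5  10.8]
80 154 ex [-32.3 -27.3  19.5  21.1  29.9] ey [-9.5 10.7]
86 107 ex [-42.9 -39.7  19.5  21.2  29.7] ey [-8.1 13.9]
92 177 ex [-86.5 -86.  -85.5 -43.6  21.9] ey [-31.6  33.3]
98 380 ex [-86.7 -85.9 -78.4 -41.  -21.7] ey [-31.6  34.5]
104 469 ex [-86.7 -85.6 -62.9 -43.9 -21.9] ey [-26.9  34. ]
```

Seen by the side camera, the fingertips sit about 28 mm above the reported TCP, while x and y agree. I'll lower to a height that is safe under either reading and check again there.

apply_moves --increments '[{"jaw":0.06,"linear":[0,0,0],"yaw":0},{"jaw":0.06,"linear":[0,0,0],"yaw":0},{"jaw":0.06,"linear":[0,0,0],"yaw":0},{"jaw":0.06,"linear":[0,0,0],"yaw":0},{"jaw":0.06,"linear":[0,0,-0.04],"yaw":0}]'

```text
time: 3.25
tool_pos: [0.5849, -0.1458, 0.335]
tool_rot: [2.538, 1.834, 0.012]
wrist_force: [0.6, -0.4, 0.2]
opening: 0.0599
```

apply_moves --increments '[{"jaw":0.06,"linear":[0,0,-0.03],"yaw":0},{"jaw":0.06,"linear":[0,0,-0.06],"yaw":0},{"jaw":0.06,"linear":[0,0,-0.09],"yaw":0},{"jaw":0.06,"linear":[0,0,-0.115],"yaw":0},{"jaw":0.06,"linear":[0,0,-0.115],"yaw":0}]'

```text
time: 3.75
tool_pos: [0.5785, -0.1439, 0.2088]
tool_rot: [-2.541, -1.836, 0.008]
wrist_force: [-0.9, 0.6, -0.4]
opening: 0.0601
```

```bash
python3 m.py s4; python3 - <<'E'
from h import *
b,_=snap("top","t4");a=cv2.imread('pics/s4.png')
o=np.hstack([cv2.resize(a[60:240,300:460],None,fx=2.5,fy=2.5),cv2.resize(b[160:340,330:490],None,fx=2.5,fy=2.5)])
cv2.imwrite('pics/c4.png',o)
E
```

```text
3.75 [ 0.57850972 -0.14388756  0.20876598] [-0.89872033  0.64870643 -0.39656533] 0.06013597256641985
-46 1 ex [-13.6 -13.6 -13.6 -13.6 -13.6] ey [-15.6 -15.6]
-40 39 ex [-14.3 -11.3  -9.2  11.7  15.9] ey [-16.2  13.7]
-34 50 ex [-10.7  -9.8  -1.4   6.1  11.2] ey [-11.3  11.5]
-28 71 ex [-11.1  -9.9  -4.3   3.5  12.1] ey [-11.9  11.3]
-22 68 ex [-11.3  -9.9  -6.    3.6  13.2] ey [-10.7  11.2]
-16 72 ex [-11.1 -10.   -4.6   5.   12.2] ey [-11.9  11.1]
-10 69 ex [-11.1 -10.   -5.9   2.2  10.7] ey [-11.7  11.5]
-4 70 ex [-11.3  -9.8  -4.8   3.7  12.6] ey [-12.3  11.8]
2 75 ex [-11.1 -10.2  -5.2   3.   12.7] ey [-12.1  11.1]
8 69 ex [-11.1 -10.   -6.3   3.6  11.3] ey [-11.1  12. ]
14 83 ex [-11.   -9.9  -4.7   4.5  17.9] ey [-12.3  11.3]
20 87 ex [-11.4  -9.6  -4.5   4.5  18.4] ey [-10.8  11.7]
26 106 ex [-35.9 -10.2  -2.   11.1  37.5] ey [-10.2  11.4]
32 183 ex [-44.1 -11.2  -2.5  29.6  40.3] ey [-10.7  11.5]
38 182 ex [-44.7 -31.3  -3.9  29.8  41.8] ey [-10.9  11.1]
44 202 ex [-45.2 -32.   -5.   29.9  42.6] ey [-11.1  11.2]
50 203 ex [-45.5 -32.   -3.4  30.8  43.4] ey [-9.9 10.5]
56 285 ex [-46.4  -8.8  -0.5   9.2  42.9] ey [-11.  10.]
62 121 ex [-46.7 -43.6  -0.2  32.1  45.8] ey [-9.2 11. ]
68 161 ex [-47.  -39.6  29.6  35.2  44.2] ey [-10.5  10.6]
74 112 ex [-47.9 -43.2  31.6  38.2  45.9] ey [-8.3 10.7]
80 50 ex [-44.7  37.7  38.5  43.5  46.7] ey [-4.6 11.3]
86 29 ex [-58.5  37.3  38.3  39.7  43.6] ey [-13.1  13.6]
92 141 ex [-85.7 -84.8 -46.8  58.9  83. ] ey [-30.9  33.4]
98 351 ex [-85.8 -84.3 -45.7  47.7  81.3] ey [-29.9  34.7]
104 611 ex [-85.5 -59.4  -0.2  39.8  79.7] ey [-26.4  34.1]
```

View pics/c4.png

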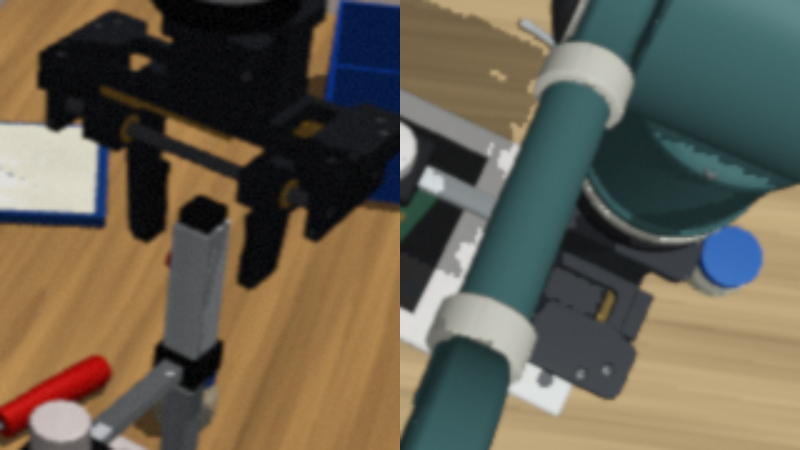

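The picture and depth agree: the tips are about 28 mm above the reported TCP and the body about 92 mm above it, so I'll work with that offset. I'll let the arm settle, then go down to button height.

apply_moves --increments '[{"jaw":0.06,"linear":[0,0,0],"yaw":0},{"jaw":0.06,"linear":[0,0,-0.005],"yaw":0},{"jaw":0.06,"linear":[0,0,-0.01],"yaw":0},{"jaw":0.06,"linear":[0,0,-0.015],"yaw":0},{"jaw":0.06,"linear":[0,0,-0.015],"yaw":0}]'

```text
time: 4.35
tool_pos: [0.5809, -0.1446, 0.1975]
tool_rot: [-2.545, -1.839, 0.002]
wrist_force: [-0.3, 0.6, -1.1]
opening: 0.0599
```

apply_moves --increments '[{"jaw":0.045,"linear":[0,0,0],"yaw":0},{"jaw":0.04,"linear":[0,0,0],"yaw":0},{"jaw":0.04,"linear":[0,0,0],"yaw":0}]'

```text
time: 4.65
tool_pos: [0.5817, -0.1448, 0.1987]
tool_rot: [2.546, 1.84, 0.0]
wrist_force: [-0.2, 0.2, 0.0]
opening: 0.0403
```

```bash
python3 m.py s5; python3 - <<'E'
from h import *
s=get_state();print(s['tool_pos'],s['wrist_force'],s['tool_rot'],s['opening'])
a=cv2.imread('pics/s5.png')
cv2.imwrite('pics/c5.png',cv2.resize(a[100:220,320:440],None,fx=5,fy=5,interpolation=2))
E
```

```text
4.65 [ 0.58166505 -0.14482124  0.19873086] [-0.17432556  0.22827648  0.00601296] 0.040326728480504975
-34 7 ex [-18.1 -16.9 -16.  -13.    9.9] ey [-14.8  10. ]
-28 43 ex [-16.8 -13.6   1.3   8.2  12.3] ey [-15.2  14.1]
-22 55 ex [-14.1 -12.9  -4.7   2.3   8. ] ey [-11.   11.3]
-16 73 ex [-14.4 -13.4 -10.3  -0.6   8.5] ey [-11.   11.8]
-10 68 ex [-14.4 -13.3  -7.5   1.2   9. ] ey [-10.3  11.1]
-4 76 ex [-14.5 -13.2  -9.3  -0.9   9.2] ey [-13.   11.2]
2 70 ex [-14.2 -13.1  -8.6   1.6   8.3] ey [-11.9  11.4]
8 66 ex [-14.2 -13.3  -7.9   0.7   9.5] ey [-8.8 11.2]
14 66 ex [-14.8 -12.9  -6.2   1.7   9.1] ey [-5.1 11.5]
20 70 ex [-14.3 -12.3  -5.9   1.3   8.9] ey [-3.6 11.7]
26 90 ex [-29.3 -13.2  -2.6   8.4  26.3] ey [-2.7 11.1]
32 173 ex [-34.8 -14.6  -3.7  19.6  31.2] ey [-7.8 11. ]
38 166 ex [-35.1 -25.1  -7.4  20.   31.4] ey [-7. 11.]
44 168 ex [-35.9 -24.7  -6.6  19.6  32.3] ey [-8.7 11.3]
50 198 ex [-36.6 -25.3  -5.5  20.8  33.3] ey [-8.6 11.2]
56 193 ex [-36.8 -14.5  -5.2  20.6  33.2] ey [-9.4 10.6]
62 174 ex [-37.6 -27.8  -9.4  20.5  33.7] ey [-8.6 10.4]
68 282 ex [-38.  -12.7  -0.1  20.   33. ] ey [-9.8 10.5]
74 100 ex [-38.9 -33.1  25.1  27.5  35.6] ey [-9.5 10.5]
80 44 ex [17.5 27.  27.9 31.3 35.4] ey [-3.5 10.8]
86 37 ex [-50.  -48.4  27.2  27.8  34.7] ey [-13.8  13.4]
92 178 ex [-86.6 -85.7 -48.1  76.6  83.2] ey [-28.3  33.6]
98 361 ex [-86.5 -84.3 -32.2  43.8  81.2] ey [-29.   34.3]
104 595 ex [-86.5 -53.3  -7.3  37.5  78.7] ey [-20.9  33.9]
[ 0.58164815 -0.14479715  0.19870499] [-0.18544319  0.6684433  -0.21022019] [2.54629852e+00 1.83968616e+00 3.94357568e-04] 0.040372712286653414
```

View pics/c5.png

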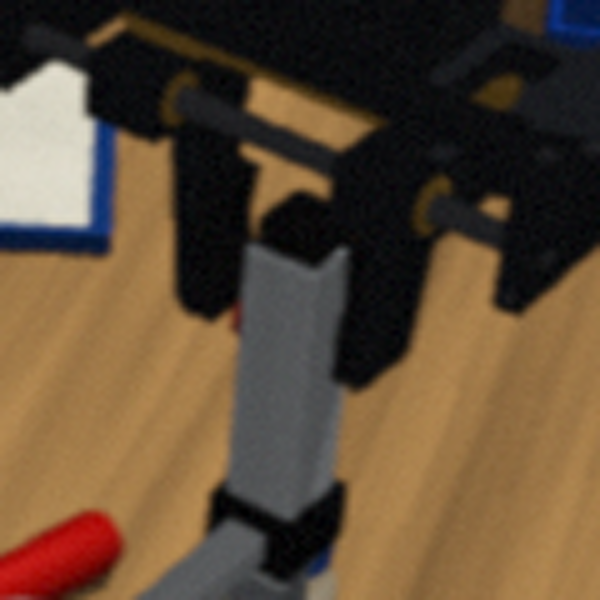

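The gripper straddles the tube with the button (238,318 in the crop) just below the left tip. The fingers are centred on tube plus pressed button to under 1 mm. Down 20 mm, then close near contact.

apply_moves --increments '[{"jaw":0.04,"linear":[0,0,-0.007],"yaw":0},{"jaw":0.04,"linear":[0,0,-0.014],"yaw":0},{"jaw":0.04,"linear":[0,0,-0.02],"yaw":0},{"jaw":0.033,"linear":[0,0,-0.02],"yaw":0},{"jaw":0.032,"linear":[0,0,-0.02],"yaw":0}]'

```text
time: 5.2
tool_pos: [0.5821, -0.145, 0.1778]
tool_rot: [2.546, 1.839, 0.001]
wrist_force: [5.2, -2.3, -3.2]
opening: 0.032
```

apply_moves --increments '[{"jaw":0.032,"linear":[0,0,0],"yaw":0},{"jaw":0.032,"linear":[0,0,0],"yaw":0},{"jaw":0.03,"linear":[0,0,0],"yaw":0},{"jaw":0.029,"linear":[0,0,0],"yaw":0},{"jaw":0.029,"linear":[0,0,0],"yaw":0}]'

```text
time: 5.7
tool_pos: [0.5822, -0.145, 0.1788]
tool_rot: [2.545, 1.839, 0.001]
wrist_force: [4.4, -1.8, -3.5]
opening: 0.0288
```

apply_moves --increments '[{"jaw":0.028,"linear":[0,0,0],"yaw":0},{"jaw":0.027,"linear":[0,0,0],"yaw":0},{"jaw":0.0265,"linear":[0,0,0],"yaw":0},{"jaw":0.0265,"linear":[0,0,0],"yaw":0},{"jaw":0.0265,"linear":[0,0,0],"yaw":0}]'

```text
time: 6.2
tool_pos: [0.5817, -0.1449, 0.1787]
tool_rot: [2.546, 1.84, 0.001]
wrist_force: [4.5, -1.9, -2.1]
opening: 0.0266
```

apply_moves --increments '[{"jaw":0.0262,"linear":[0,0,0],"yaw":0},{"jaw":0.0258,"linear":[0,0,0],"yaw":0},{"jaw":0.0255,"linear":[0,0,0],"yaw":0},{"jaw":0.0255,"linear":[0,0,0],"yaw":0},{"jaw":0.0255,"linear":[0,0,0],"yaw":0}]'

```text
time: 6.7
tool_pos: [0.5813, -0.1447, 0.1787]
tool_rot: [-2.546, -1.84, 0.0]
wrist_force: [1.6, -0.9, 0.3]
opening: 0.0256
```

```bash
python3 m.py s6; python3 - <<'E'
from h import *
s=get_state();print(s['tool_pos'],s['wrist_force'],s['moment'],s['opening'])
E
```

```text
6.7 [ 0.58127128 -0.14467605  0.17871478] [ 1.60453371 -0.87110091  0.3318604 ] 0.025575127759004192
-10 37 ex [-17.2 -14.1 -12.6   9.6  13.9] ey [-16.1  12.8]
-4 51 ex [-14.3 -12.7  -3.1   2.7   8.9] ey [-10.3  10.8]
2 69 ex [-14.  -12.8  -8.9   0.5   8.8] ey [-11.5  11.3]
8 65 ex [-14.  -13.1  -8.6   1.9   9.6] ey [-10.4  11.1]
14 62 ex [-13.9 -12.7  -6.2   1.8   9.2] ey [-5.  11.3]
20 56 ex [-13.7 -10.9  -5.5   2.4   9.1] ey [ 2.9 11.1]
26 69 ex [-20.6  -9.8  -1.1   7.1  21. ] ey [ 5.9 11.4]
32 123 ex [-27.2 -17.   -4.1  10.6  24.1] ey [-5.7 11.2]
38 120 ex [-27.8 -21.6  -7.    9.4  24.1] ey [-8.6 11. ]
44 135 ex [-28.5 -23.1  -6.1   9.9  24.7] ey [-8.2 11.5]
50 138 ex [-29.1 -21.1  -5.7  10.   25.8] ey [-7.8 11.2]
56 146 ex [-29.4 -22.9  -7.6   9.3  26.2] ey [-6.8 11.6]
62 141 ex [-30.  -22.8  -7.4  13.4  27.2] ey [-7.4 10.8]
68 175 ex [-30.6 -18.8  -2.4  16.3  28.1] ey [-8.1 11. ]
74 139 ex [-31.  -12.8   2.7  19.7  28.7] ey [-6.4 11.4]
80 79 ex [-4.6  1.9 18.8 21.1 29.4] ey [-2.8 10.8]
86 77 ex [-41.9  -2.5   4.4  19.6  24.9] ey [-12.2  12.6]
92 162 ex [-86.6 -85.6 -41.5  77.2  82.4] ey [-32.2  34.1]
98 368 ex [-86.5 -81.8 -27.9  34.   82.1] ey [-27.6  34. ]
104 550 ex [-86.3 -49.3  -5.   42.8  79.8] ey [-29.8  33.9]
[ 0.58126189 -0.14468549  0.17871345] [ 1.83720869 -0.0494801   1.1843489 ] [-0.14495851 -0.197568    0.00052246] 0.026045608315297748
```

apply_moves --increments '[{"jaw":0.0254,"linear":[0,0,-0.001],"yaw":0},{"jaw":0.0254,"linear":[0,0,-0.002],"yaw":0},{"jaw":0.0254,"linear":[0,0,-0.003],"yaw":0},{"jaw":0.0254,"linear":[0,0,-0.003],"yaw":0}]'

```text
time: 7.15
tool_pos: [0.5812, -0.1447, 0.1753]
tool_rot: [-2.546, -1.84, 0.001]
wrist_force: [0.2, 0.1, 1.9]
opening: 0.0255
```

apply_moves --increments '[{"jaw":0.0254,"linear":[0,0,-0.001],"yaw":0},{"jaw":0.0254,"linear":[0,0,-0.002],"yaw":0},{"jaw":0.0254,"linear":[0,0,-0.003],"yaw":0},{"jaw":0.0254,"linear":[0,0,-0.004],"yaw":0},{"jaw":0.0254,"linear":[0,0,-0.004],"yaw":0}]'

```text
time: 7.65
tool_pos: [0.5812, -0.1447, 0.1711]
tool_rot: [-2.546, -1.839, 0.001]
wrist_force: [-0.1, -0.7, 1.2]
opening: 0.0253
```

```bash
cat > lower.py <<'E'
from h import *
import sys
# camera top (white cylinder) height + tube-shift by template tracking in side view
a=cv2.imread('pics/s0.png');b,d=snap("side",sys.argv[1])
for n,(r0,r1,c0,c1) in dict(cam=(220,245,305,342),clamp=(193,218,355,395)).items():
    T=a[r0:r1,c0:c1]; r=cv2.matchTemplate(b[r0-10:r1+45,c0-10:c1+10],T,cv2.TM_CCOEFF_NORMED)
    _,mx,_,l=cv2.minMaxLoc(r); print(n,mx,l[0]-10,l[1]-10)
d0=np.load('pics/s0.npy');u,v=323,230
for k in(0,5,10,15,20,25,30):
    p=world("side",u,v,d0[v,u]); q=proj("side",p-[0,0,k/1000]); print(k,(q-[u,v]).round(1),end=' ')
s=get_state();print(s['time'],s['tool_pos'],s['wrist_force'],s['opening'])
E
python3 lower.py s7
```

```text
cam 0.933809220790863 0 4
clamp 0.833438515663147 -1 4
0 [-0. -0.] 5 [-0.1  2.7] 10 [-0.1  5.5] 15 [-0.2  8.2] 20 [-0.3 10.8] 25 [-0.3 13.5] 30 [-0.4 16.1] 7.7 [ 0.58119902 -0.14469444  0.17111941] [-1.22285461  0.41502131  0.86290731] 0.025372557558946802
```

apply_moves --increments '[{"jaw":0.0254,"linear":[0,0,-0.001],"yaw":0},{"jaw":0.0254,"linear":[0,0,-0.002],"yaw":0},{"jaw":0.0254,"linear":[0,0,-0.003],"yaw":0},{"jaw":0.0254,"linear":[0,0,-0.003],"yaw":0}]'

```text
time: 8.1
tool_pos: [0.5812, -0.1447, 0.1682]
tool_rot: [-2.546, -1.839, 0.001]
wrist_force: [-2.8, -0.2, 1.5]
opening: 0.0256
```

apply_moves --increments '[{"jaw":0.03,"linear":[0,0,0],"yaw":0},{"jaw":0.04,"linear":[0,0,0],"yaw":0},{"jaw":0.045,"linear":[0,0,0],"yaw":0},{"jaw":0.045,"linear":[0,0,0],"yaw":0},{"jaw":0.045,"linear":[0,0,0],"yaw":0}]'

```text
time: 8.6
tool_pos: [0.5816, -0.1447, 0.1684]
tool_rot: [2.546, 1.84, 0.0]
wrist_force: [0.7, -0.3, 0.7]
opening: 0.045
```

```bash
python3 lower.py s8
```

```text
cam 0.908519983291626 0 6
clamp 0.8327208757400513 -1 5
0 [-0. -0.] 5 [-0.1  2.7] 10 [-0.1  5.5] 15 [-0.2  8.2] 20 [-0.3 10.8] 25 [-0.3 13.5] 30 [-0.4 16.1] 8.65 [ 0.58157001 -0.14478036  0.1684707 ] [ 0.0239651  -0.40974088  0.88394862] 0.04500393411960017
```

apply_moves --increments '[{"jaw":0.055,"linear":[0,0,-0.001],"yaw":0},{"jaw":0.055,"linear":[0,0,-0.002],"yaw":0},{"jaw":0.055,"linear":[0,0,-0.003],"yaw":0},{"jaw":0.055,"linear":[0,0,-0.003],"yaw":0}]'

```text
time: 9.05
tool_pos: [0.5813, -0.1447, 0.1652]
tool_rot: [-2.546, -1.84, 0.0]
wrist_force: [-0.9, 0.5, 0.3]
opening: 0.055
```

apply_moves --increments '[{"jaw":0.055,"linear":[0,0,-0.001],"yaw":0},{"jaw":0.055,"linear":[0,0,-0.002],"yaw":0},{"jaw":0.055,"linear":[0,0,-0.002],"yaw":0}]'

```text
time: 9.35
tool_pos: [0.5814, -0.1447, 0.1633]
tool_rot: [-2.546, -1.84, 0.0]
wrist_force: [0.1, -0.6, 0.2]
opening: 0.0552
```

apply_moves --increments '[{"jaw":0.055,"linear":[0,0,-0.001],"yaw":0},{"jaw":0.055,"linear":[0,0,-0.002],"yaw":0},{"jaw":0.055,"linear":[0,0,-0.002],"yaw":0}]'

```text
time: 9.65
tool_pos: [0.5814, -0.1447, 0.1613]
tool_rot: [-2.546, -1.84, 0.0]
wrist_force: [-0.0, 0.3, -0.2]
opening: 0.0547
```

apply_moves --increments '[{"jaw":0.055,"linear":[0,0,-0.001],"yaw":0},{"jaw":0.055,"linear":[0,0,-0.002],"yaw":0},{"jaw":0.055,"linear":[0,0,-0.002],"yaw":0}]'

```text
time: 9.95
tool_pos: [0.5814, -0.1447, 0.1593]
tool_rot: [-2.546, -1.84, 0.0]
wrist_force: [-0.5, 0.1, -0.2]
opening: 0.0551
```

```bash
python3 lower.py s9; python3 - <<'E'
from h import *
a=cv2.imread('pics/s9.png');cv2.imwrite('pics/c9.png',cv2.resize(a[100:220,320:440],None,fx=5,fy=5,interpolation=2))
E
```

```text
cam 0.9120368957519531 0 6
clamp 0.8034955263137817 -1 5
0 [-0. -0.] 5 [-0.1  2.7] 10 [-0.1  5.5] 15 [-0.2  8.2] 20 [-0.3 10.8] 25 [-0.3 13.5] 30 [-0.4 16.1] 10.0 [ 0.58143663 -0.14470823  0.15937386] [ 0.39303312  0.41918972 -0.12837746] 0.05495435421197074
```

View pics/c9.png

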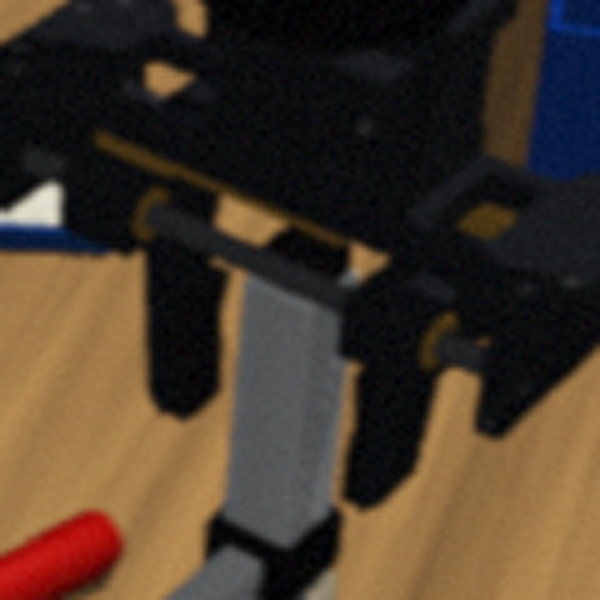

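The palm centre is recessed (the cap passes up between the guide rods), so I'll back out upward and press with the shut fingertips instead.

apply_moves --increments '[{"jaw":0.06,"linear":[0,0,0.015],"yaw":0},{"jaw":0.06,"linear":[0,0,0.035],"yaw":0},{"jaw":0.06,"linear":[0,0,0.06],"yaw":0},{"jaw":0.06,"linear":[0,0,0.085],"yaw":0},{"jaw":0.06,"linear":[0,0,0.095],"yaw":0}]'

```text
time: 10.5
tool_pos: [0.5833, -0.1452, 0.2591]
tool_rot: [2.543, 1.837, 0.006]
wrist_force: [0.4, 0.2, -0.0]
opening: 0.0601
```

apply_moves --increments '[{"jaw":0.06,"linear":[0,0,0],"yaw":0},{"jaw":0.0,"linear":[0,0,0],"yaw":0},{"jaw":0.0,"linear":[0,0,0],"yaw":0},{"jaw":0.0,"linear":[0,0,0],"yaw":0},{"jaw":0.0,"linear":[0,0,0],"yaw":0}]'

```text
time: 11.0
tool_pos: [0.5809, -0.1446, 0.2532]
tool_rot: [-2.545, -1.839, 0.002]
wrist_force: [-0.0, -0.6, 1.2]
opening: 0.0301
```

apply_moves --increments '[{"jaw":0.0,"linear":[0,0,0],"yaw":0},{"jaw":0.0,"linear":[0,0,0],"yaw":0},{"jaw":0.0,"linear":[0,0,0],"yaw":0}]'

```text
time: 11.3
tool_pos: [0.5815, -0.1448, 0.2544]
tool_rot: [-2.546, -1.84, 0.0]
wrist_force: [0.8, -0.0, -0.2]
opening: 0.006
```

```bash
python3 lower.py s10; python3 m.py s11
```

```text
cam 0.8704554438591003 0 5
clamp 0.8839291334152222 -1 5
0 [-0. -0.] 5 [-0.1  2.7] 10 [-0.1  5.5] 15 [-0.2  8.2] 20 [-0.3 10.8] 25 [-0.3 13.5] 30 [-0.4 16.1] 11.35 [ 0.5815375  -0.14474037  0.25449333] [ 0.25791691 -0.56328883  0.16955451] 0.002281346826557019
11.35 [ 0.5815375  -0.14474037  0.25449333] [ 0.25791691 -0.56328883  0.16955451] 0.002281346826557019
-88 5 ex [-14.  -13.1   6.6   7.8   9.9] ey [-12.7   9.8]
-82 41 ex [-14.5 -13.3  -4.2   4.8   8.7] ey [-11.6  11.2]
-76 66 ex [-14.4 -12.9  -6.8   1.8   8.2] ey [-12.6  10.9]
-70 70 ex [-14.  -13.1  -7.8   2.3   9.7] ey [-11.6  11.1]
-64 66 ex [-14.2 -13.3  -8.8   0.8   9.1] ey [-9.7 11.2]
-58 73 ex [-14.1 -13.2  -8.9   0.1   9. ] ey [-12.4  10.9]
-52 68 ex [-14.2 -13.1  -9.3   1.2   9.1] ey [-13.   11.2]
-46 79 ex [-14.  -13.3  -8.1   0.4  10.2] ey [-9.7 11.3]
-40 75 ex [-14.2 -13.1  -7.6   1.4   8.9] ey [-11.7  10.8]
-34 72 ex [-14.4 -12.9 -10.3  -0.6   8. ] ey [-11.5  11.8]
-28 81 ex [-14.4 -13.1  -7.2   2.5   9.9] ey [-11.6  11.4]
-22 72 ex [-14.  -13.2  -9.   -0.1   8.7] ey [-10.3  11. ]
-16 82 ex [-14.  -13.1  -8.3   0.
[... 306 characters left out ...]
  10.6]
38 102 ex [-16.6 -15.3  -6.7   4.8  13.3] ey [-8.9 10.6]
44 109 ex [-17.2 -15.3  -3.3   5.2  13.8] ey [-10.   10.7]
50 114 ex [-17.5 -15.8  -4.7   6.1  14.3] ey [-9.5 10.7]
56 115 ex [-18.2 -16.8  -5.6   5.6  14.6] ey [-9.2 10.3]
62 114 ex [-18.8 -17.3  -6.8   5.8  15.7] ey [-10.1  10.4]
68 145 ex [-19.1 -15.2  -1.7   6.8  16.3] ey [-6.8 10.7]
74 102 ex [-19.7 -17.5  -2.5   8.2  17.1] ey [-6.4 10.9]
80 53 ex [-20.1 -14.7   8.3  13.1  17.1] ey [ 2.7 11.4]
86 39 ex [-30.5 -26.6   8.4  10.8  16. ] ey [-1.6 13.7]
92 196 ex [-86.5 -85.6 -30.8  77.2  81.1] ey [-29.1  33.8]
98 452 ex [-86.6 -82.  -16.   23.3  81.3] ey [-27.9  34.3]
104 715 ex [-86.5 -56.8 -16.9  40.7  78.6] ey [-24.7  34. ]
```

apply_moves --increments '[{"jaw":0.0,"linear":[-0.001,0,-0.006],"yaw":0},{"jaw":0.0,"linear":[-0.001,0,-0.012],"yaw":0},{"jaw":0.0,"linear":[-0.001,0,-0.017],"yaw":0},{"jaw":0.0,"linear":[-0.001,0,-0.017],"yaw":0},{"jaw":0.0,"linear":[-0.001,0,-0.017],"yaw":0}]'

```text
time: 11.9
tool_pos: [0.5803, -0.1447, 0.237]
tool_rot: [-2.546, -1.84, 0.001]
wrist_force: [0.5, 0.1, -0.3]
opening: 0.0006
```

apply_moves --increments '[{"jaw":0.0,"linear":[0,0,-0.001],"yaw":0},{"jaw":0.0,"linear":[0,0,-0.002],"yaw":0},{"jaw":0.0,"linear":[0,0,-0.003],"yaw":0},{"jaw":0.0,"linear":[0,0,-0.003],"yaw":0}]'

```text
time: 12.3
tool_pos: [0.5805, -0.1447, 0.2344]
tool_rot: [-2.546, -1.84, 0.0]
wrist_force: [0.4, 0.6, -1.1]
opening: 0.0003
```

apply_moves --increments '[{"jaw":0.0,"linear":[0,0,-0.001],"yaw":0},{"jaw":0.0,"linear":[0,0,-0.002],"yaw":0},{"jaw":0.0,"linear":[0,0,-0.002],"yaw":0}]'

```text
time: 12.6
tool_pos: [0.5804, -0.1447, 0.2323]
tool_rot: [-2.546, -1.84, 0.0]
wrist_force: [0.5, 0.4, 0.3]
opening: 0.0001
```

apply_moves --increments '[{"jaw":0.0,"linear":[0,0,-0.001],"yaw":0},{"jaw":0.0,"linear":[0,0,-0.002],"yaw":0},{"jaw":0.0,"linear":[0,0,-0.002],"yaw":0}]'

```text
time: 12.9
tool_pos: [0.5805, -0.1447, 0.2304]
tool_rot: [-2.546, -1.84, 0.0]
wrist_force: [0.5, 0.4, -1.2]
opening: 0.0005
```

apply_moves --increments '[{"jaw":0.0,"linear":[0,0,-0.001],"yaw":0},{"jaw":0.0,"linear":[0,0,-0.002],"yaw":0},{"jaw":0.0,"linear":[0,0,-0.002],"yaw":0}]'

```text
time: 13.2
tool_pos: [0.5806, -0.1448, 0.2291]
tool_rot: [2.546, 1.84, 0.0]
wrist_force: [-2.5, 0.0, 4.3]
opening: 0.0005
```

apply_moves --increments '[{"jaw":0.0,"linear":[0,0,-0.001],"yaw":0},{"jaw":0.0,"linear":[0,0,-0.002],"yaw":0},{"jaw":0.0,"linear":[0,0,-0.002],"yaw":0}]'

```text
time: 13.5
tool_pos: [0.5806, -0.1448, 0.2272]
tool_rot: [2.546, 1.84, 0.001]
wrist_force: [-1.5, 0.8, 5.2]
opening: 0.0005
```

apply_moves --increments '[{"jaw":0.0,"linear":[0,0,-0.001],"yaw":0},{"jaw":0.0,"linear":[0,0,-0.002],"yaw":0},{"jaw":0.0,"linear":[0,0,-0.002],"yaw":0}]'

```text
time: 13.8
tool_pos: [0.5806, -0.1448, 0.2252]
tool_rot: [2.546, 1.84, 0.001]
wrist_force: [-2.4, 1.2, 5.5]
opening: 0.0004
```

apply_moves --increments '[{"jaw":0.0,"linear":[0,0,-0.001],"yaw":0},{"jaw":0.0,"linear":[0,0,-0.002],"yaw":0},{"jaw":0.0,"linear":[0,0,-0.003],"yaw":0}]'

```text
time: 14.1
tool_pos: [0.5806, -0.1448, 0.2224]
tool_rot: [2.546, 1.84, 0.001]
wrist_force: [-2.0, 0.6, 5.8]
opening: 0.0006
```

apply_moves --increments '[{"jaw":0.0,"linear":[0,0,-0.001],"yaw":0},{"jaw":0.0,"linear":[0,0,-0.002],"yaw":0},{"jaw":0.0,"linear":[0,0,-0.002],"yaw":0}]'

```text
time: 14.4
tool_pos: [0.5806, -0.1448, 0.2203]
tool_rot: [2.546, 1.84, 0.001]
wrist_force: [-3.1, 0.5, 5.8]
opening: 0.0006
```

apply_moves --increments '[{"jaw":0.0,"linear":[0,0,-0.001],"yaw":0},{"jaw":0.0,"linear":[0,0,-0.002],"yaw":0},{"jaw":0.0,"linear":[0,0,-0.002],"yaw":0}]'

```text
time: 14.7
tool_pos: [0.5806, -0.1448, 0.2182]
tool_rot: [2.546, 1.84, 0.001]
wrist_force: [-2.8, 0.4, 5.0]
opening: 0.0003
```

apply_moves --increments '[{"jaw":0.0,"linear":[0,0,-0.001],"yaw":0},{"jaw":0.0,"linear":[0,0,-0.002],"yaw":0},{"jaw":0.0,"linear":[0,0,-0.002],"yaw":0}]'

```text
time: 15.0
tool_pos: [0.5806, -0.1448, 0.2162]
tool_rot: [2.546, 1.84, 0.0]
wrist_force: [-2.8, 0.5, 5.7]
opening: 0.0004
```

apply_moves --increments '[{"jaw":0.0,"linear":[0,0,-0.001],"yaw":0},{"jaw":0.0,"linear":[0,0,-0.002],"yaw":0},{"jaw":0.0,"linear":[0,0,-0.002],"yaw":0}]'

```text
time: 15.3
tool_pos: [0.5806, -0.1448, 0.2142]
tool_rot: [2.546, 1.84, 0.001]
wrist_force: [-2.1, 0.3, 5.2]
opening: 0.0005
```

apply_moves --increments '[{"jaw":0.0,"linear":[0,0,-0.001],"yaw":0},{"jaw":0.0,"linear":[0,0,-0.002],"yaw":0},{"jaw":0.0,"linear":[0,0,-0.002],"yaw":0}]'

```text
time: 15.6
tool_pos: [0.5806, -0.1448, 0.2122]
tool_rot: [2.546, 1.84, 0.0]
wrist_force: [-2.0, 1.5, 4.8]
opening: 0.0002
```

apply_moves --increments '[{"jaw":0.0,"linear":[0,0,-0.001],"yaw":0},{"jaw":0.0,"linear":[0,0,-0.002],"yaw":0},{"jaw":0.0,"linear":[0,0,-0.002],"yaw":0}]'

```text
time: 15.9
tool_pos: [0.5806, -0.1448, 0.2102]
tool_rot: [2.546, 1.84, 0.001]
wrist_force: [-2.8, 0.6, 5.6]
opening: 0.0007
```

```bash
python3 lower.py s12; python3 m.py s13 | sed -n '1,40p' | awk '$1<40'; python3 - <<'E'
from h import *
a=cv2.imread('pics/s12.png');cv2.imwrite('pics/c12.png',cv2.resize(a[110:280,290:430],None,fx=3.5,fy=3.5,interpolation=2))
E
```

```text
cam 0.8372472524642944 -1 15
clamp 0.8303166627883911 -2 15
0 [-0. -0.] 5 [-0.1  2.7] 10 [-0.1  5.5] 15 [-0.2  8.2] 20 [-0.3 10.8] 25 [-0.3 13.5] 30 [-0.4 16.1] 15.95 [ 0.58060704 -0.14478385  0.21024463] [-1.42334521  0.77417899  4.95968   ] 6.777380287949447e-05
15.95 [ 0.58060704 -0.14478385  0.21024463] [-1.42334521  0.77417899  4.95968   ] 6.777380287949447e-05
-46 4 ex [-12.5 -12.3  -1.9   9.1  11. ] ey [-12.8   8.9]
-40 18 ex [-12.6 -12.2   0.5   7.   10.6] ey [-11.2  11.8]
-34 65 ex [-13.6 -12.2  -3.6   3.4   9.3] ey [-10.7  11.7]
-28 66 ex [-13.4 -12.4  -8.3   0.4  10.1] ey [-12.1  11.8]
-22 70 ex [-13.6 -12.   -7.2   2.1  10.8] ey [-11.1  11.6]
-16 71 ex [-13.1 -12.4  -7.7   1.5   8.8] ey [-11.6  11.9]
-10 67 ex [-13.5 -12.3  -8.5   0.1   9.4] ey [-10.3  11.5]
-4 76 ex [-13.3 -12.2  -7.8   2.3  10.3] ey [-12.   11.3]
2 72 ex [-13.2 -12.1  -6.5   1.9  10.3] ey [-11.4  11.5]
8 74 ex [-13.4 -12.4  -9.    1.2  10. ] ey [-11.4  11.6]
14 84 ex [-13.3 -12.3  -8.1   0.    9.5] ey [-12.5  11.4]
20 86 ex [-12.7 -10.9  -7.8   1.1   8.7] ey [-10.4  11.3]
26 52 ex [-11.1  -8.5  -2.1   4.    8.2] ey [-8.5 10.1]
32 74 ex [-14.8 -12.4  -3.6   3.5  11.9] ey [-8.1 11. ]
38 92 ex [-15.6 -14.5  -5.3   4.4  11.7] ey [-9.2 10.7]
```

View pics/c12.png

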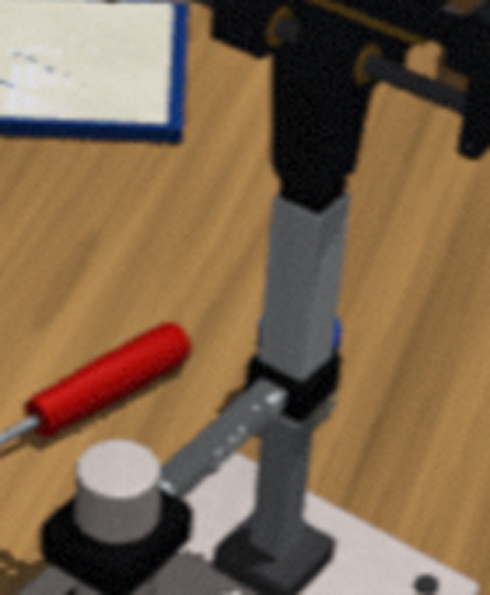

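The fingertips rest squarely on the cap and the tube is about 28 mm down. No red button shows on the left edge near (270,280), so it is still held in. I'll continue in small steps.

apply_moves --increments '[{"jaw":0.0,"linear":[0,0,-0.001],"yaw":0},{"jaw":0.0,"linear":[0,0,-0.002],"yaw":0},{"jaw":0.0,"linear":[0,0,-0.002],"yaw":0}]'

```text
time: 16.3
tool_pos: [0.5807, -0.1448, 0.2074]
tool_rot: [2.546, 1.84, 0.0]
wrist_force: [-1.0, 0.3, 2.8]
opening: 0.0007
```

apply_moves --increments '[{"jaw":0.0,"linear":[0,0,-0.001],"yaw":0},{"jaw":0.0,"linear":[0,0,-0.001],"yaw":0}]'

```text
time: 16.5
tool_pos: [0.5807, -0.1448, 0.2068]
tool_rot: [2.546, 1.84, 0.0]
wrist_force: [-0.7, -0.6, 4.3]
opening: 0.0004
```

apply_moves --increments '[{"jaw":0.0,"linear":[0,0,-0.001],"yaw":0},{"jaw":0.0,"linear":[0,0,-0.001],"yaw":0}]'

```text
time: 16.7
tool_pos: [0.5807, -0.1448, 0.2061]
tool_rot: [2.546, 1.84, 0.001]
wrist_force: [-2.5, 1.3, 6.5]
opening: 0.0004
```

```bash
python3 lower.py s14
```

```text
cam 0.840413510799408 -1 17
clamp 0.8284164667129517 -2 16
0 [-0. -0.] 5 [-0.1  2.7] 10 [-0.1  5.5] 15 [-0.2  8.2] 20 [-0.3 10.8] 25 [-0.3 13.5] 30 [-0.4 16.1] 16.75 [ 0.5807106  -0.14481794  0.20619006] [-2.29463977 -0.21765425  6.14747817] 9.659371467720301e-05
```

apply_moves --increments '[{"jaw":0.0,"linear":[0,0,-0.001],"yaw":0},{"jaw":0.0,"linear":[0,0,-0.001],"yaw":0}]'

```text
time: 16.95
tool_pos: [0.5807, -0.1448, 0.2055]
tool_rot: [2.546, 1.839, 0.001]
wrist_force: [-2.7, 0.8, 8.0]
opening: 0.0003
```

apply_moves --increments '[{"jaw":0.0,"linear":[0,0,-0.001],"yaw":0},{"jaw":0.0,"linear":[0,0,-0.001],"yaw":0}]'

```text
time: 17.15
tool_pos: [0.5807, -0.1448, 0.2049]
tool_rot: [2.546, 1.84, 0.001]
wrist_force: [-3.5, 0.2, 9.6]
opening: 0.0006
```

apply_moves --increments '[{"jaw":0.0,"linear":[0,0,0.01],"yaw":0},{"jaw":0.0,"linear":[0,0,0.03],"yaw":0},{"jaw":0.0,"linear":[0,0,0.06],"yaw":0},{"jaw":0.0,"linear":[0,0,0.08],"yaw":0},{"jaw":0.0,"linear":[0,0,0.08],"yaw":0}]'

```text
time: 17.65
tool_pos: [0.5823, -0.1453, 0.2868]
tool_rot: [2.543, 1.837, 0.006]
wrist_force: [0.5, -0.4, -0.1]
opening: 0.0006
```

```bash
python3 lower.py s15; python3 - <<'E'
from h import *
a=cv2.imread('pics/s15.png');A=cv2.resize(a[130:280,290:430],None,fx=4,fy=4,interpolation=2)[:600]
cv2.imwrite('pics/c15.png',A)
b,d=snap("top","t15"); a0=cv2.imread('pics/t0.png')
for n,(r0,r1,c0,c1) in dict(jar=(248,280,445,478),driver=(165,235,378,430),board=(225,275,285,320)).items():
    r=cv2.matchTemplate(b[r0-8:r1+8,c0-8:c1+8],a0[r0:r1,c0:c1],cv2.TM_CCOEFF_NORMED);_,mx,_,l=cv2.minMaxLoc(r);print(n,mx,l[0]-8,l[1]-8)
E
```

```text
cam 0.8740857839584351 -1 17
clamp 0.9403861165046692 -2 16
0 [-0. -0.] 5 [-0.1  2.7] 10 [-0.1  5.5] 15 [-0.2  8.2] 20 [-0.3 10.8] 25 [-0.3 13.5] 30 [-0.4 16.1] 17.7 [ 0.5813152  -0.14500663  0.28453424] [ 0.26322581  0.49970848 -0.93823752] 0.0004447739278121117
jar 0.7142399549484253 1 1
driver 0.1714114248752594 8 6
board 0.8799195885658264 0 0
```

View pics/c15.png

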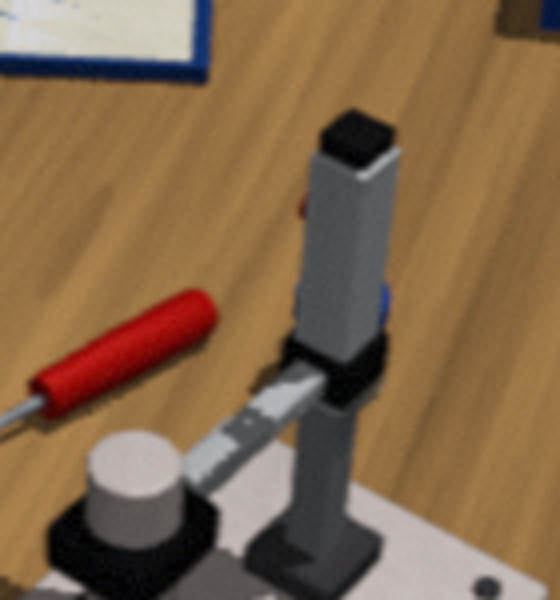

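The red button stands out again at (305,207) and the camera is about 31 mm lower. The gripper is clear above, with about zero wrist force. Handing in.

```bash
python3 - <<'E'
from h import *
a=cv2.imread('pics/s0.png')[195:260,252:300];b=cv2.imread('pics/s15.png')
r=cv2.matchTemplate(b[187:268,244:308],a,cv2.TM_CCOEFF_NORMED);_,mx,_,l=cv2.minMaxLoc(r);print('driver side',mx,l[0]-8,l[1]-8)
print(hand_in())
E
```

```text
driver side 0.9175677299499512 0 0
the job is handed in; nothing more can be done
None
```

The inspection camera is lowered by one hole, about 31 mm, and the button has sprung out again in the next hole. I handed the job in at about 17.7 s of the 38 s allowed.

- **What I did:** I squeezed the button to a jaw opening of about 25.5 mm and slid the tube about 10 mm off its hole. I then let the button go and pressed the cap down with the shut fingertips.
- **Forces:** The jaws were set by opening, so the squeeze was roughly 7–8 N by the button's spring; I did not measure it directly. The tube slid under about 5–6 N. At the next hole the push rose to 9.6 N with almost no movement, so I took the catch as in.
- **Last checks:** The side view shows the red button out, and the camera stayed down after I backed off. The gripper was well clear above the cap, with about zero wrist force. The board and screwdriver had not moved, and the jar matched to within 1 pixel in a partly blocked top view.

**Checks that disagreed or failed:**
- **Fingertip height:** The fingertips showed about 28 mm above the reported TCP height. I worked from the camera.
- **Palm press:** My first try at pressing the cap with the palm never touched it, because the palm is recessed. I switched to the fingertips.
- **Top-view screwdriver check:** This failed because the arm blocked the view. The side view stood in for it.

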